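# Empty the covered desk box: eraser to the tray, long ruler out through the short mouth

### The arm

A 6-joint arm with a two-finger parallel gripper is mounted at the origin on a cart in front of the work surface, level with it; the furniture and walls round the work are solid. World frame = base frame: x ahead of the robot, y to its left, z up, the work surface at z = 0. Lengths are in m, angles in rad, forces in N, time in s.
With the tool pointing down it reaches from about 0.25 to 0.775 m from the base axis. Payload 4 kg.
Tool frame: the origin (TCP) lies at the centre of the arm's flange, where the gripper is bolted on; the fingertips stand ahead of it and the grasp point (between the pads) lies 180 mm ahead of it (robot.tcp_to_tips is the z of the fingertips in the tool frame, in m); z points along the fingers, y is the direction in which the jaws open and shut (so a half turn about z gives the same grasp; the last joint's range is limited). The gripper opens to 94 mm and grips with 3 to 60 N. Pads are 16 mm wide; open, the fingers measure 119 mm over their backs; the gripper's body (75 mm by 177 mm) begins 78 mm behind the grasp point.
Start: joints at [-1.304, 0.087, 1.371, -0, 1.684, -0.103], TCP at [0.199, -0.513, 0.405] pointing down, gripper open.
Joint ranges: [-3.1, 3.1], [-0.76, 2.03], [0.27, 2.55], [-1.08, 4.22], [0.17, 2.65], [-2.57, 2.57]. Speed limits (rad/s): [2.79, 2.79, 3.14, 3.14, 3.14, 3.14].

### API

Orientations are given as [roll, pitch, yaw] about the fixed x, y, z axes, in that order (R = Rz(yaw) Ry(pitch) Rx(roll)).
In Python, from bench import robot gives the robot as it stands.
- The arm moves only by the tool move_arm, never from a script. Its argument "increments" is a list that holds one entry, the list of rows, each a list of 7 numbers: the opening, from 0 (shut) to 1 (fully open), then the shift along the tool's x, y, z as a fraction of full scale, then the turn, a rotation vector about the tool's x, y, z as a fraction of full scale. In form: [[[jaw, dx, dy, dz, rx, ry, rz], ...]]. A call has 1 to 8 rows; each row is the pose to reach, as a shift and turn from the pose commanded when the call began, along the tool's axes at that moment; what a row does not reach only later rows make up. Full scale, the value 1, is 0.1 m for a shift and pi/2 rad for a turn. A row lasts 1/12 s, in which the tool goes at most 41.7 mm and 7.16 degrees, less where a joint would pass 70% of its speed; a pose out of reach is approached as far as the arm can. A call with a number of a shift or a turn outside -1 to 1 is refused whole. A call with a gripper value outside its range is refused whole. The fingers move at their own pace and stop on an object; the grip force is fixed at half the most. Time passes only in rows, so rows that repeat a pose let the fingers close. It gives the time, the measured TCP pose, the force and the opening at its end, in the units of the state.
- robot.get_obs(): the state, without advancing time (a new reading comes with each control period).
- robot.snapshot(name): name is "scene" or "top" or "wrist"; returns (picture, depth): 480x640x3 uint8, red, green, blue; 480x640 float32, m along the optical axis (not along the pixel's ray), 0 where there is no reading.
- robot.camera_params(name): a dict with "mtx" (3x3 intrinsics, pixels), "k1" (the pictures are not rectified: a ray, as slopes to the right and down, at radius r is drawn at 1 + k1 r^2 times it, then the intrinsics apply), "R" (3x3) and "t" (3): a world point X has camera coordinates R X + t. Camera axes: x right, y down, z forward; pixel columns grow to the right and rows downward; lengths in m; the calibration is good to about 2 mm. A picture is of the moment at which its call begins: read the wrist's pose just before it. camera_params takes no time and is no camera call; for the wrist camera it gives the pose at the moment of the call.
- robot.close_job(): hands the job in, once; it reports no verdict.
The state is a dict: "time": time; "joint_positions": joint angles; "qvel": joint speeds; "joint_torque": joint torques, N m; "tool_pos": TCP position; "ee_rot": TCP orientation; "wrist_force": force on the tool from outside, world axes, zero at the start; "wrist_torque": the same for the moment, N m; "width": finger opening in m.
Only numpy, scipy, OpenCV 4.12 (cv2) and the standard library are available. Lean on these libraries where they do the work, as an engineer would, in place of code of your own. Each camera call takes 0.05 s, during which the arm holds its last target.

### The job

Empty the grey covered desk box. First take out the eraser that lies on the ruler and put it in the open grey tray; then draw the ruler, which is longer than the mouth in the cover, out by tilting it and bringing one end out before the other. Finish with the gripper still holding the ruler motionless in the air, all of it at least 10 cm above the box's cover, with the eraser left in the tray and the mug, stamp, tape roll and remote left where they are.

Things in the scene. Friction and masses are not known exactly. Their poses are not given: they have to be found in the camera images.
- riser: Low fixed wooden desk riser, 330 (x) x 890 (y) x 70 mm high: box and tray stand on its flat top, 70 mm above the desk. Origin at the centre of its underside.
- cover_box: Grey box fixed on the riser, left or right half, turned up to 0.25 rad. Outside 142 (its x) x 342 (y) x 50 mm high, origin at the centre of its underside. Floor 4 mm thick, side walls 6 mm: inside 130 x 330 mm, 40 mm high (z 4 to 44 mm above the underside), under a cover 6 mm thick (z 44 to 50 mm) with one mouth.
- mouth (a point): Centre of the rectangular mouth in the box's cover, at the cover's upper face, in the middle of the box; the mouth measures 105 mm along the box's x and 200 mm along its y.
- ruler: Wooden ruler, 240 (its y) x 26 (x) x 10 mm (z), under 0.1 kg, lying flat on the box's floor along the box, near the middle (up to 10 mm off along it, 6 mm across, 0.05 rad turned), its ends hidden under the cover. Origin at the centre of its underside.
- ruler_end_a (a point): Middle of the ruler's +y end face (120 mm from its middle, half way up its thickness).
- ruler_end_b (a point): Middle of the ruler's -y end face.
- eraser: White eraser in a blue card sleeve, 22 (its x) x 52 (y) x 12 mm (z), 30 g, lying flat along the top of the ruler within 15 mm of the ruler's middle, seen through the mouth. Origin at the centre of its underside, which is 14 mm above the riser (84 mm above the desk).
- desk_tray: Open grey tray fixed on the riser, outside 172 (its x) x 122 (y) x 35 mm high, walls and floor 4 mm; origin at the centre of its underside. A highlighter 16 mm wide, 130 mm long and 13 mm high lies in it along x, its middle about 41 mm to the -y side of the tray's middle. It stands on the half of the riser where the box is not.
- mug: White spotted mug, 93 mm high, on the desk to the right of the riser; bystander. Origin under its middle.
- stamp: Wooden hand stamp, 66 mm high, at the front edge of the desk, left of the middle; bystander. Origin under its middle.
- tape: Roll of brown tape lying flat, 96 mm across, 48 mm high, on the desk to the right of the riser; bystander. Origin under its middle.
- remote: Black remote control, 193 x 46 x 19 mm, lying along the front edge of the desk; bystander. Origin under its middle.

How it is judged:
On the way, in this order (a step that is already met when the one before it is completed fails the run):
1. the eraser lies in the tray, let go (x of eraser in the frame of desk_tray between -0.085 and 0.085 m and y of eraser in the frame of desk_tray between -0.06 and 0.06 m and z of eraser in the frame of desk_tray below 0.034 m and contact force between eraser and the fingers below 0.05 N and linear speed of eraser below 0.03 m/s), for 0.2 s.
2. one end of the ruler stands out of the mouth while the other is still under the cover (((height (world z) of ruler_end_a above 0.145 m and height (world z) of ruler_end_b below 0.114 m) or (height (world z) of ruler_end_b above 0.145 m and height (world z) of ruler_end_a below 0.114 m))), for 0.05 s.
At the end, for the whole second after the job is handed in: The ruler is held still by the fingers alone, touching neither box nor tray, both its ends at least 0.215 m above the desk (95 mm above the cover); the eraser rests inside the tray, released (all of step 1 and height (world z) of each of ruler_end_a, ruler_end_b above 0.215 m and contact force between ruler and the fingers above 0.5 N and contact force between ruler and cover_box below 0.05 N and contact force between ruler and desk_tray below 0.05 N and linear speed of ruler below 0.03 m/s and angular speed of ruler below 0.2 rad/s); the arm keeps its last pose, push and grip.
It fails at once if the mug is moved more than 3 cm (distance of mug from where it was at the start of the episode above 0.03 m).
It fails at once if the stamp is moved more than 3 cm (distance of stamp from where it was at the start of the episode above 0.03 m).
It fails at once if the tape is moved more than 3 cm (distance of tape from where it was at the start of the episode above 0.03 m).
It fails at once if the remote is moved more than 3 cm (distance of remote from where it was at the start of the episode above 0.03 m).
It also fails if it takes over 64 s, if anything falls off the work surface, if the arm or the gripper's body presses on something with over 40 N, if the wrist force passes 120 N, or if a joint passes its speed limit or range.

## Working session

There is one attempt and no reset: what is moved stays moved. The work goes in short steps, Python scripts to look and compute and a tool call to move; the robot and the scene stay as the last step left them, time stands still between calls to the robot, and variables do not carry over. Pictures are saved under pics/ and viewed, and the job is handed in when it is done.

Besides the shell and the picture viewer there is one more tool, called by a JSON object that holds its "fn" and its "kwargs". move_arm: Moves the arm, as the interface text tells. Its arguments: {"type":"object","properties":{"increments":{"type":"array","items":{"type":"array","items":{"type":"array","items":{"type":"number","minimum":-1,"maximum":1}}}}},"required":["increments"]}

```bash
mkdir -p pics; ls; python3 - <<'E'
from bench import robot
import cv2
print(robot.get_obs())
print(robot.tcp_to_tips)
for n in ["scene","top"]:
    p=robot.camera_params(n);print(n,p)
    im,d=robot.snapshot(n)
    cv2.imwrite(f"pics/{n}0.png",im[:,:,::-1])
    import numpy as np
    np.save(f"{n}0.npy",d)
E
```

```text
pics
{'time': 0.0, 'joint_positions': array([-1.30409815e+00,  8.79645008e-02,  1.37223683e+00, -3.63587813e-05,
        1.68359173e+00, -1.03115466e-01]), 'qvel': array([ 0.00032903, -0.00080944, -0.00030686, -0.00040717,  0.00024925,
       -0.00041069]), 'joint_torque': array([ 1.52938833e-04, -3.40173090e+01, -3.02429938e+01,  7.16533419e-02,
        3.28387355e-02, -1.61808098e-04]), 'tool_pos': array([ 0.19874714, -0.51271983,  0.40350734]), 'ee_rot': array([-3.13940021e+00, -1.90549680e-04,  3.69809381e-01]), 'wrist_force': array([-0.55839907, -0.41335428,  0.09746939]), 'wrist_torque': array([ 0.07248576, -0.04013331, -0.02139091]), 'width': 0.09415219259641318}
0.1992
scene {'mtx': array([[451.68959579,   0.        , 318.4448842 ],
       [  0.        , 451.68959579, 239.83621983],
       [  0.        ,   0.        ,   1.        ]]), 'k1': -0.09862946171631753, 'R': array([[-0.87371584, -0.48630022, -0.01152051],
       [-0.27819482,  0.51896903, -0.80825663],
       [ 0.39903417, -0.70298168, -0.58871767]]), 't': array([0.37468305, 0.29098413, 1.0795104 ])}
top {'mtx': array([[532.47363885,   0.        , 324.69565733],
       [  0.        , 532.47363885, 235.65356047],
       [  0.        ,   0.        ,   1.        ]]), 'k1': 0.04025448907467152, 'R': array([[ 0.02578488, -0.99923575,  0.0293778 ],
       [-0.98836286, -0.02988933, -0.14914919],
       [ 0.14991329, -0.02519013, -0.9883782 ]]), 't': array([-0.16136595,  0.50428577,  1.23152348])}
```

View pics/scene0.png

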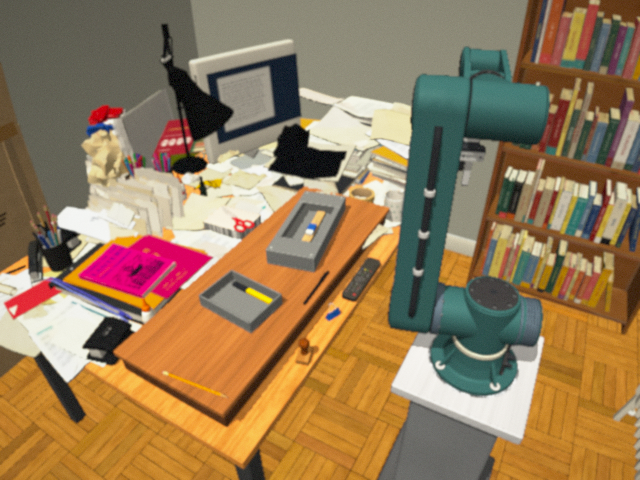

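View pics/top0.png

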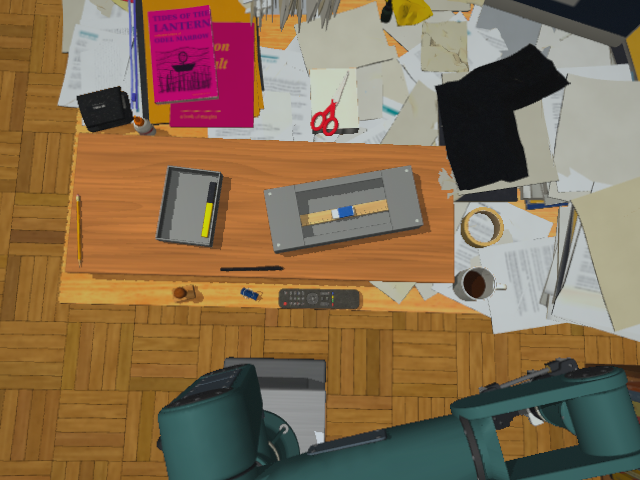

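The top view shows the box on the right half, with the eraser at about (347,212) on the ruler, which spans about (302–388, 203–222). The tray is on the left at about (190,205), with the highlighter on its right side.

```bash
cat > h.py <<'E'
import numpy as np, cv2
from bench import robot
from scipy.spatial.transform import Rotation as Rn
def und(p,px):
    px=np.atleast_2d(np.array(px,float)); K=p['mtx']
    s=np.c_[(px[:,0]-K[0,2])/K[0,0],(px[:,1]-K[1,2])/K[1,1]]
    u=s.copy()
    for _ in range(30): u=s/(1+p['k1']*(u**2).sum(1,keepdims=True))
    return u
def plane(p,px,z):
    u=und(p,px); d=np.c_[u,np.ones(len(u))]@p['R']; c=-p['R'].T@p['t']
    return c+d*((z-c[2])/d[:,2])[:,None]
def proj(p,X):
    X=np.atleast_2d(X)@p['R'].T+p['t']; s=X[:,:2]/X[:,2:]
    s=s*(1+p['k1']*(s**2).sum(1,keepdims=True))
    K=p['mtx']; return s*[K[0,0],K[1,1]]+[K[0,2],K[1,2]]
E
python3 - <<'E'
from h import *
im=cv2.imread("pics/top0.png")
c=cv2.resize(im[150:265,150:430],None,fx=2.85,fy=2.85,interpolation=cv2.INTER_CUBIC);cv2.imwrite("pics/crop0.png",c)
hsv=cv2.cvtColor(im,cv2.COLOR_BGR2HSV); p=robot.camera_params("top")
def comp(m,name,z):
    n,l,s,ce=cv2.connectedComponentsWithStats(m.astype(np.uint8))
    for i in range(1,n):
        if s[i,4]>25:
            pts=np.argwhere(l==i)[:,::-1]
            r=cv2.minAreaRect(pts.astype(np.float32)); b=cv2.boxPoints(r)
            print(name,s[i],r); print(np.round(plane(p,b,z),4).tolist(), plane(p,[r[0]],z).round(4))
H,S,V=[hsv[...,i].astype(int) for i in range(3)]
roi=np.zeros(H.shape,bool); roi[160:255,260:430]=1
comp(roi&(H>100)&(H<130)&(S>120),'sleeve',.096)
comp(roi&(H>10)&(H<30)&(S>60)&(V>120),'wood',.084)
roi2=np.zeros(H.shape,bool); roi2[150:255,150:230]=1
comp(roi2&(S<40),'tray',.105)
roi[:]=0;roi[160:256,258:432]=1
m=roi&(S<40)
comp(m,'box',.12)
print(p['mtx'][0,0])
E
```

```text
sleeve [338 206  15  12 138] ((345.2692565917969, 211.34613037109375), (9.805807113647461, 13.728129386901855), 78.69007110595703)
[[0.5657, -0.1737, 0.096], [0.573, -0.2047, 0.096], [0.5506, -0.2095, 0.096], [0.5433, -0.1787, 0.096]] [[ 0.5581 -0.1916  0.096 ]]
wood [ 260  160  170   95 3926] ((344.49993896484375, 206.99996948242188), (168.99996948242188, 93.99998474121094), 0.0)
[[0.4551, 0.0006, 0.084], [0.6766, 0.0102, 0.084], [0.6902, -0.388, 0.084], [0.4665, -0.3874, 0.084]] [[ 0.5707 -0.1904  0.084 ]]
wood [353 199  36  17 375] ((370.06353759765625, 207.0831756591797), (11.0396146774292, 34.52218246459961), 79.2156982421875)
[[0.5763, -0.2079, 0.084], [0.5942, -0.287, 0.084], [0.5685, -0.292, 0.084], [0.5508, -0.2132, 0.084]] [[ 0.5724 -0.25    0.084 ]]
wood [300 209  36  17 349] ((317.23394775390625, 217.08111572265625), (11.05731201171875, 34.21623992919922), 79.3803482055664)
[[0.549, -0.0862, 0.084], [0.5664, -0.1638, 0.084], [0.5409, -0.1691, 0.084], [0.5236, -0.0918, 0.084]] [[ 0.5449 -0.1277  0.084 ]]
wood [ 303  226  127   29 1626] ((366.0, 240.0), (28.0, 126.0), 90.0)
[[0.523, -0.0954, 0.084], [0.5319, -0.3876, 0.084], [0.4665, -0.3874, 0.084], [0.458, -0.0975, 0.084]] [[ 0.4947 -0.2416  0.084 ]]
tray [ 156  166   67   81 3941] ((188.97352600097656, 205.87478637695312), (56.7762336730957, 76.46066284179688), 8.615649223327637)
[[0.4788, 0.2327, 0.105], [0.6536, 0.2194, 0.105], [0.6382, 0.0915, 0.105], [0.4633, 0.1076, 0.105]] [[0.5576 0.1631 0.105 ]]
box [ 264  166  159   87 8546] ((343.06268310546875, 208.68084716796875), (63.99448013305664, 151.16624450683594), 80.34010314941406)
[[0.5969, -0.0037, 0.12], [0.6674, -0.3413, 0.12], [0.5217, -0.3658, 0.12], [0.4544, -0.0335, 0.12]] [[ 0.5593 -0.185   0.12  ]]
532.4736388545965
```

View pics/crop0.png

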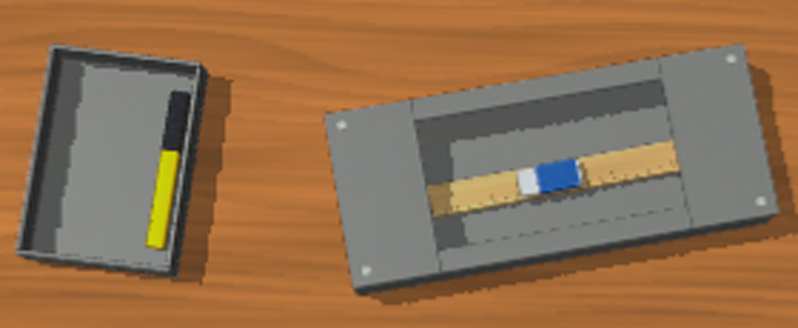

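```bash
cat >> h.py <<'E'
def to(pos,yaw=None,R=None,ref=None):
    """print tool-frame fractions from measured pose (or ref) to TCP pos, yaw (tool down)"""
    o=robot.get_obs(); p0=np.array(o['tool_pos']); R0=Rn.from_euler('xyz',o['ee_rot'])
    if ref is not None: p0,R0=np.array(ref[0]),ref[1]
    if R is None: R=Rn.from_euler('xyz',[np.pi,0,yaw])
    d=R0.inv().apply(np.array(pos)-p0)/.1; r=(R0.inv()*R).as_rotvec()/(np.pi/2)
    print('shift',d.round(3),'turn',r.round(4),'rows',np.linalg.norm(d)*.1/.0417,np.linalg.norm(r)*90/7.16)
E
python3 -c "
from h import *
to([.54,-.19,.405],.37)"
```

```text
shift [ 4.348 -1.776 -0.009] turn [-0.0013 -0.0001 -0.0001] rows 11.263962618644888 0.016094488844880336
```

{"fn": "move_arm", "kwargs": {"increments": [[[0.6,0.35,-0.13,0,0,0,0],[0.6,0.7,-0.26,0,0,0,0],[0.6,1.0,-0.38,0,0,0,0],[0.6,1.0,-0.38,0,0,0,0]]]}}

```text
time: 0.43
tool_pos: [0.2813, -0.4381, 0.4044]
ee_rot: [-3.14, -0.003, 0.376]
wrist_force: [-0.2, -0.2, -1.0]
width: 0.0709
```

{"fn": "move_arm", "kwargs": {"increments": [[[0.6,0.35,-0.13,0,0,0,0],[0.6,0.7,-0.26,0,0,0,0],[0.6,1.0,-0.38,0,0,0,0],[0.6,1.0,-0.38,0,0,0,0]]]}}

```text
time: 0.77
tool_pos: [0.3605, -0.3667, 0.4043]
ee_rot: [-3.14, -0.002, 0.376]
wrist_force: [-0.1, 0.4, -0.1]
width: 0.0563
```

{"fn": "move_arm", "kwargs": {"increments": [[[0.6,0.35,-0.13,0,0,0,0],[0.6,0.7,-0.26,0,0,0,0],[0.6,1.0,-0.38,0,0,0,0],[0.6,1.0,-0.38,0,0,0,0]]]}}

```text
time: 1.1
tool_pos: [0.4398, -0.2955, 0.4041]
ee_rot: [-3.14, -0.002, 0.375]
wrist_force: [-0.4, 0.2, 0.7]
width: 0.0562
```

{"fn": "move_arm", "kwargs": {"increments": [[[0.6,0.35,-0.13,0,0,0,0],[0.6,0.7,-0.26,0,0,0,0],[0.6,1.0,-0.38,0,0,0,0],[0.6,1.0,-0.38,0,0,0,0]]]}}

```text
time: 1.43
tool_pos: [0.5192, -0.2242, 0.4037]
ee_rot: [-3.14, -0.001, 0.375]
wrist_force: [-0.6, -0.1, -0.5]
width: 0.0566
```

```bash
python3 -c "
from h import *
o=robot.get_obs();print(o)
to([.54,-.19,.405],1.785)"
```

```text
{'time': 1.4333, 'joint_positions': array([-0.50850631,  0.12227915,  1.33431728,  0.00211559,  1.68577021,
        0.68770761]), 'qvel': array([-0.06418862, -0.02263439,  0.02835125, -0.07338476,  0.02209568,
       -0.06025005]), 'joint_torque': array([  1.32708807, -35.51025152, -30.70171595,   0.33309222,
        -0.10723269,   0.35886507]), 'tool_pos': array([ 0.51918778, -0.22423173,  0.40372185]), 'ee_rot': array([-3.13966063e+00, -1.13293561e-03,  3.74823199e-01]), 'wrist_force': array([-0.58220502, -0.10380044, -0.54931627]), 'wrist_torque': array([-3.45726054e-02,  4.53189468e-05,  9.58202947e-03]), 'width': 0.05659898230783601}
shift [ 0.319 -0.242 -0.012] turn [-5.000e-04 -1.500e-03 -8.977e-01] rows 0.9612070742857951 11.284525252765443
```

{"fn": "move_arm", "kwargs": {"increments": [[[0.6,0.1,-0.1,0,0,0,-0.07],[0.6,0.2,-0.2,0,0,0,-0.14],[0.6,0.32,-0.24,0,0,0,-0.21],[0.6,0.32,-0.24,0,0,0,-0.28],[0.6,0.32,-0.24,0,0,0,-0.35],[0.6,0.32,-0.24,0,0,0,-0.42],[0.6,0.32,-0.24,0,0,0,-0.45],[0.6,0.32,-0.24,0,0,0,-0.45]]]}}

```text
time: 2.1
tool_pos: [0.5373, -0.1941, 0.4042]
ee_rot: [-3.141, 0.001, 1.076]
wrist_force: [1.0, 0.6, -0.0]
width: 0.0566
```

{"fn": "move_arm", "kwargs": {"increments": [[[0.6,0,0,0,0,0,-0.07],[0.6,0,0,0,0,0,-0.14],[0.6,0,0,0,0,0,-0.21],[0.6,0,0,0,0,0,-0.28],[0.6,0,0,0,0,0,-0.35],[0.6,0,0,0,0,0,-0.42],[0.6,0,0,0,0,0,-0.45],[0.6,0,0,0,0,0,-0.45]]]}}

```text
time: 2.77
tool_pos: [0.5375, -0.1937, 0.4044]
ee_rot: [-3.141, 0.0, 1.782]
wrist_force: [0.1, -0.1, -0.2]
width: 0.0564
```

```bash
python3 - <<'E'
from h import *
p=robot.camera_params("wrist");print(p, -p['R'].T@p['t'], robot.get_obs()['joint_positions'])
im,d=robot.snapshot("wrist");cv2.imwrite("pics/w1.png",im[:,:,::-1]);np.save("w1.npy",d)
import pickle;pickle.dump(p,open("w1.pkl","wb"))
E
```

```text
{'mtx': array([[363.54614868,   0.        , 318.91696759],
       [  0.        , 363.54614868, 236.83931319],
       [  0.        ,   0.        ,   1.        ]]), 'k1': -0.014790604252892836, 'R': array([[ 9.77708326e-01,  2.09967532e-01,  2.52399688e-04],
       [ 2.01529293e-01, -9.38751892e-01,  2.79518924e-01],
       [ 5.89268394e-02, -2.73237113e-01, -9.60140150e-01]]), 't': array([-0.48518812, -0.31968602,  0.3068981 ])} [ 0.52071402 -0.11437615  0.38414594] [-4.44926185e-01  1.35004903e-01  1.31879222e+00 -7.50307626e-04
  1.68825934e+00 -6.55998461e-01]
```

View pics/w1.png

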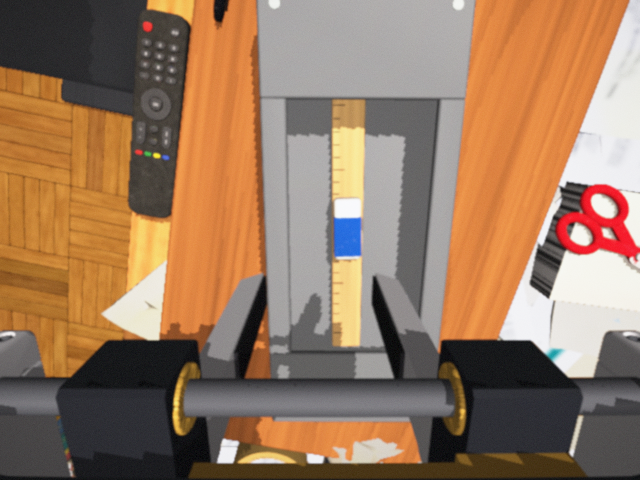

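The wrist view shows the whole mouth: the eraser's top spans about (334–361, 198–259), the ruler runs along columns 333–365, and the mouth's end edges are at rows ~98 and ~350.

```bash
python3 - <<'E'
from h import *
import pickle
p=pickle.load(open("w1.pkl","rb"));im=cv2.imread("pics/w1.png")
hsv=cv2.cvtColor(im,cv2.COLOR_BGR2HSV);H,S,V=[hsv[...,i].astype(int) for i in range(3)]
roi=np.zeros(H.shape,bool);roi[100:345,300:375]=1
blue=roi&(H>100)&(H<130)&(S>120)
white=roi&(S<40)&(V>200)
er=cv2.morphologyEx((blue|white).astype(np.uint8),cv2.MORPH_OPEN,np.ones((3,3)))
pts=np.argwhere(er>0)[:,::-1].astype(np.float32);r=cv2.minAreaRect(pts);print(r)
b=plane(p,cv2.boxPoints(r),.096);print(b.round(4));print('eraser c',plane(p,[r[0]],.096).round(4),np.linalg.norm(b-np.roll(b,1,0),axis=1))
wood=roi&(H>8)&(H<32)&(S>70)&(V>90)
L=[]
for y in list(range(110,190,4))+list(range(265,340,4)):
    xs=np.where(wood[y])[0]
    if len(xs)>10: L.append((y,xs.min()-.5,xs.max()+.5))
L=np.array(L)
for k in (1,2):
    q=plane(p,np.c_[L[:,k],L[:,0]],.084); f=np.polyfit(q[:,1],q[:,0],1);print('edge',f,np.arctan(-f[0]),np.abs(np.polyval(f,q[:,1])-q[:,0]).max())
print('mouth end edges y98',plane(p,[[300,98],[345,98],[430,98]],.12).round(4), plane(p,[[345,352]],.12).round(4))
print('corner mouth',plane(p,[[286,98],[439,98]],.12).round(4))
# wood extents
ys=np.where(wood.sum(1)>15)[0];print(ys.min(),ys.max())
E
python3 - <<'E'
import cv2
im=cv2.imread("pics/w1.png");cv2.imwrite("pics/w1c.png",cv2.resize(im[80:370,240:480],None,fx=2,fy=2,interpolation=cv2.INTER_CUBIC))
E
```

```text
((347.0, 226.5), (57.0, 26.0), 90.0)
[[ 0.5434 -0.1622  0.096 ]
 [ 0.5638 -0.1578  0.096 ]
 [ 0.5754 -0.2046  0.096 ]
 [ 0.5541 -0.2092  0.096 ]]
eraser c [[ 0.559  -0.1829  0.096 ]] [0.0482411  0.02082562 0.04827055 0.02178779]
edge [-0.22648696  0.50471521] 0.2227293021899593 0.0007904057333065762
edge [-0.22636298  0.53207709] 0.2226113673987441 0.0007187064265122833
mouth end edges y98 [[ 0.5036 -0.0958  0.12  ]
 [ 0.5336 -0.0893  0.12  ]
 [ 0.5904 -0.077   0.12  ]] [[ 0.5793 -0.2829  0.12  ]]
corner mouth [[ 0.4942 -0.0978  0.12  ]
 [ 0.5964 -0.0757  0.12  ]]
100 344
```

View pics/w1c.png

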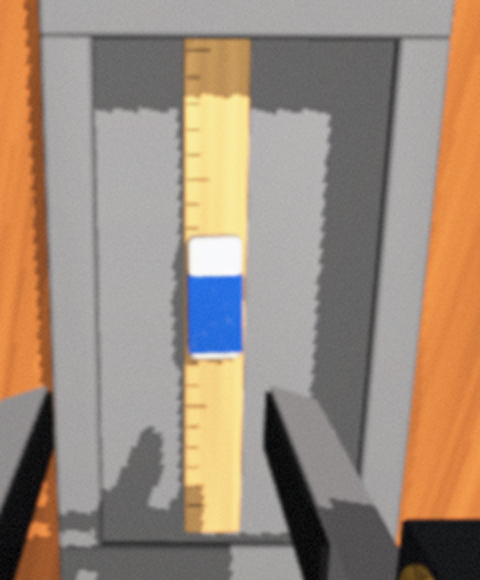

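```bash
python3 - <<'E'
from h import *
to([.5595,-.1843,.32],1.7935)
to([.5595,-.1843,.2855],1.7935)
E
```

```text
shift [0.045 0.235 0.844] turn [-0.0004  0.0001 -0.0084] rows 2.104387692957431 0.10621878391336499
shift [0.045 0.235 1.189] turn [-0.0004  0.0001 -0.0084] rows 2.9092800547984408 0.10621878391336499
```

{"fn": "move_arm", "kwargs": {"increments": [[[0.4,0.045,0.235,0,0,0,-0.008],[0.4,0.045,0.235,0.2,0,0,-0.008],[0.4,0.045,0.235,0.4,0,0,-0.008],[0.4,0.045,0.235,0.6,0,0,-0.008],[0.4,0.045,0.235,0.7,0,0,-0.008],[0.4,0.045,0.235,0.7,0,0,-0.008]]]}}

```text
time: 3.32
tool_pos: [0.5592, -0.1834, 0.3312]
ee_rot: [-3.136, -0.004, 1.794]
wrist_force: [-0.2, 0.0, -0.5]
width: 0.0375
```

```bash
python3 - <<'E'
from h import *
to([.5595,-.1843,.2855],1.7935)
im,d=robot.snapshot("wrist");cv2.imwrite("pics/w2.png",im[:,:,::-1])
E
```

```text
shift [-0.011  0.004  0.457] turn [-0.0034 -0.0022  0.0005] rows 1.0968310052038515 0.05173936684720838
```

View pics/w2.png

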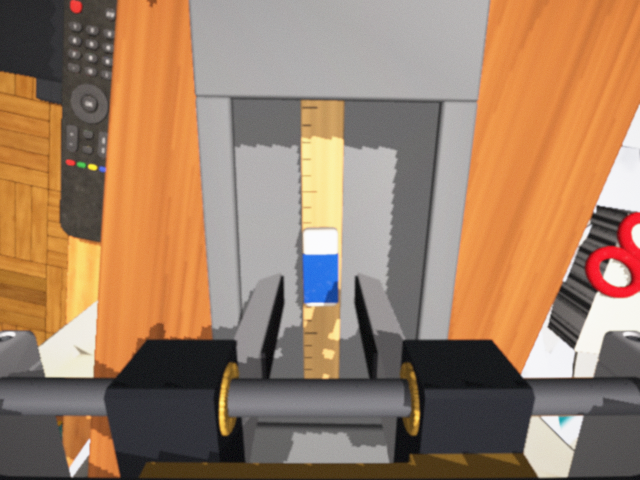

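{"fn": "move_arm", "kwargs": {"increments": [[[0.4,-0.01,0,0.15,0,0,0],[0.4,-0.01,0,0.3,0,0,0],[0.4,-0.01,0,0.38,0,0,0],[0.4,-0.01,0,0.38,0,0,0],[0.4,-0.01,0,0.38,0,0,0]]]}}

```text
time: 3.78
tool_pos: [0.5603, -0.1844, 0.2975]
ee_rot: [3.141, 0.001, 1.796]
wrist_force: [-0.5, -0.2, 0.4]
width: 0.0378
```

```bash
python3 - <<'E'
from h import *
to([.5595,-.1843,.2865],1.7935)
im,d=robot.snapshot("wrist");cv2.imwrite("pics/w3.png",im[:,:,::-1])
print(robot.get_obs()['tool_pos'])
E
```

```text
shift [ 0.003 -0.008  0.11 ] turn [0.0004 0.0004 0.0014] rows 0.26378212271262047 0.018440047008640673
[ 0.56050326 -0.18440803  0.29806212]
```

View pics/w3.png

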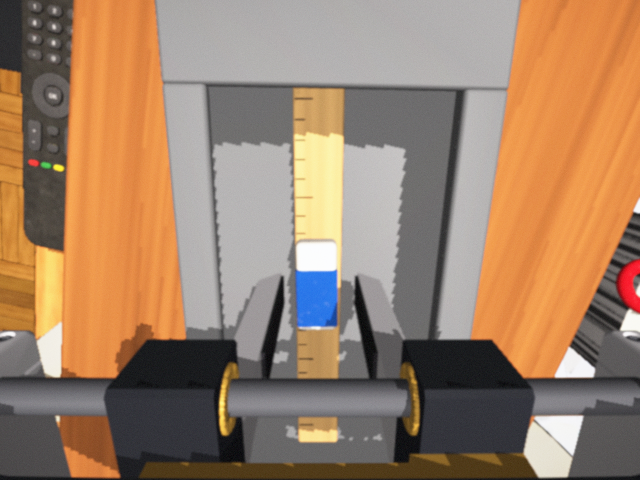

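{"fn": "move_arm", "kwargs": {"increments": [[[0.4,0,-0.01,0.06,0,0,0],[0.4,0,-0.01,0.11,0,0,0],[0.4,0,-0.01,0.11,0,0,0],[0.4,0,-0.01,0.11,0,0,0]]]}}

```text
time: 4.17
tool_pos: [0.5591, -0.1844, 0.2853]
ee_rot: [-3.141, -0.0, 1.796]
wrist_force: [0.7, 1.0, 0.5]
width: 0.0377
```

{"fn": "move_arm", "kwargs": {"increments": [[[0.1,0,0,0,0,0,0],[0.1,0,0,0,0,0,0],[0.1,0,0,0,0,0,0],[0.1,0,0,0,0,0,0],[0.1,0,0,0,0,0,0],[0.1,0,0,0,0,0,0]]]}}

```text
time: 4.67
tool_pos: [0.5593, -0.1845, 0.2859]
ee_rot: [3.141, 0.0, 1.796]
wrist_force: [-0.1, -0.1, 0.3]
width: 0.0215
```

Gripped at 21.5 mm, which matches the eraser's width. Lifting straight up.

{"fn": "move_arm", "kwargs": {"increments": [[[0.1,0,0,-0.1,0,0,0],[0.1,0,0,-0.3,0,0,0],[0.1,0,0,-0.5,0,0,0],[0.1,0,0,-0.7,0,0,0],[0.1,0,0,-0.9,0,0,0],[0.1,0,0,-0.9,0,0,0]]]}}

```text
time: 5.17
tool_pos: [0.5598, -0.1846, 0.3817]
ee_rot: [3.134, 0.006, 1.796]
wrist_force: [0.8, 0.2, 1.2]
width: 0.0218
```

```bash
python3 - <<'E'
from h import *
im,d=robot.snapshot("wrist");cv2.imwrite("pics/w4.png",im[:,:,::-1])
print(robot.get_obs()['width'])
to([.5585,.176,.375],1.7935)
E
```

```text
0.021735124867662665
shift [3.517 0.795 0.031] turn [0.0033 0.0025 0.0016] rows 8.646616920055951 0.0556622141172256
```

View pics/w4.png

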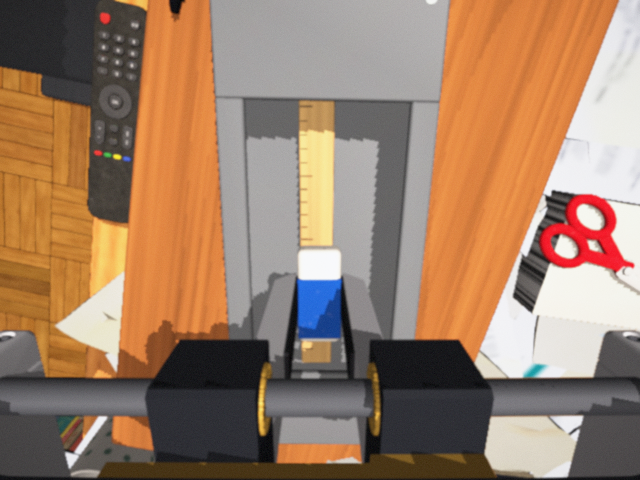

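The eraser is between the pads at (320,292) and the ruler was left behind. Carrying it to the tray.

{"fn": "move_arm", "kwargs": {"increments": [[[0.1,0.2,0.05,0,0,0,0],[0.1,0.5,0.12,0,0,0,0],[0.1,0.8,0.2,0,0,0,0],[0.1,0.9,0.2,0,0,0,0]]]}}

```text
time: 5.55
tool_pos: [0.5584, -0.0891, 0.3738]
ee_rot: [-3.14, -0.003, 1.799]
wrist_force: [0.4, -0.3, -0.3]
width: 0.0218
```

{"fn": "move_arm", "kwargs": {"increments": [[[0.1,0.3,0.05,0,0,0,0],[0.1,0.6,0.12,0,0,0,0],[0.1,0.88,0.2,0,0,0,0],[0.1,0.88,0.2,0,0,0,0]]]}}

```text
time: 5.88
tool_pos: [0.5581, 0.0018, 0.3743]
ee_rot: [-3.14, -0.003, 1.801]
wrist_force: [-0.8, -0.5, -1.1]
width: 0.0218
```

{"fn": "move_arm", "kwargs": {"increments": [[[0.1,0.3,0.05,0,0,0,0],[0.1,0.6,0.12,0,0,0,0],[0.1,0.88,0.2,0,0,0,0],[0.1,0.88,0.2,0,0,0,0]]]}}

```text
time: 6.22
tool_pos: [0.558, 0.0914, 0.3743]
ee_rot: [-3.14, -0.002, 1.801]
wrist_force: [0.3, -0.1, 0.1]
width: 0.022
```

{"fn": "move_arm", "kwargs": {"increments": [[[0.1,0.3,0.05,0,0,0,0],[0.1,0.6,0.12,0,0,0,0],[0.1,0.85,0.2,0,0,0,0],[0.1,0.85,0.2,0,0,0,0],[0.1,0.85,0.2,0,0,0,0]]]}}

```text
time: 6.63
tool_pos: [0.5589, 0.1754, 0.3744]
ee_rot: [-3.14, 0.001, 1.797]
wrist_force: [0.2, -0.7, -0.2]
width: 0.0216
```

```bash
python3 - <<'E'
from h import *
im,d=robot.snapshot("wrist");cv2.imwrite("pics/w5.png",im[:,:,::-1])
to([.5585,.176,.2765],1.7935)
E
```

```text
shift [ 0.016 -0.     0.982] turn [-0.0011  0.001   0.0016] rows 2.3542375171082908 0.027415177446877766
```

View pics/w5.png

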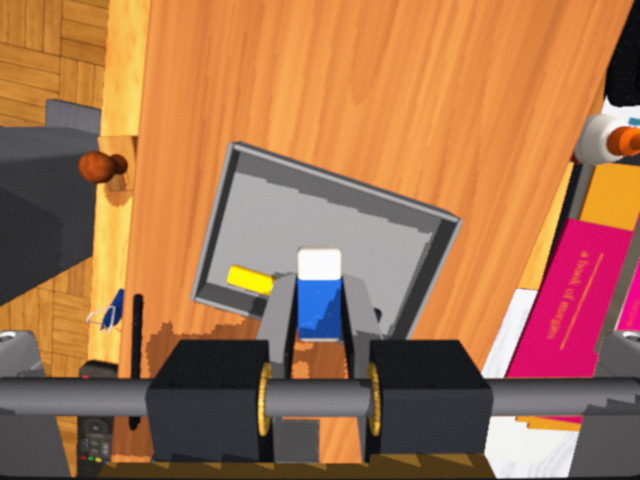

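{"fn": "move_arm", "kwargs": {"increments": [[[0.1,0.01,0,0.2,0,0,0],[0.1,0.01,0,0.45,0,0,0],[0.1,0.01,0,0.7,0,0,0],[0.1,0.01,0,0.85,0,0,0],[0.1,0.01,0,0.93,0,0,0],[0.1,0.01,0,0.96,0,0,0],[0.1,0.01,0,0.96,0,0,0],[0.1,0.01,0,0.96,0,0,0]]]}}

```text
time: 7.35
tool_pos: [0.5591, 0.1759, 0.2809]
ee_rot: [3.14, 0.0, 1.795]
wrist_force: [-0.2, 1.0, -0.6]
width: 0.0214
```

{"fn": "move_arm", "kwargs": {"increments": [[[0.1,0,0,0.03,0,0,0],[0.1,0,0,0.03,0,0,0],[0.1,0,0,0.03,0,0,0],[0.45,0,0,0.03,0,0,0],[0.45,0,0,0.03,0,0,0],[0.45,0,0,0.03,0,0,0],[0.45,0,0,0.03,0,0,0],[0.45,0,0,0.03,0,0,0]]]}}

```text
time: 8.02
tool_pos: [0.5586, 0.1766, 0.2767]
ee_rot: [3.142, 0.0, 1.796]
wrist_force: [-0.2, -0.4, -0.2]
width: 0.042
```

{"fn": "move_arm", "kwargs": {"increments": [[[0.45,0,0,0,0,0,0],[0.45,0,0,-0.1,0,0,0],[0.45,0,0,-0.3,0,0,0],[0.45,0,0,-0.6,0,0,0],[0.45,0,0,-0.9,0,0,0],[0.45,0,0,-1,0,0,0],[0.45,0,0,-1,0,0,0]]]}}

```text
time: 8.6
tool_pos: [0.5591, 0.1766, 0.3814]
ee_rot: [3.133, 0.0, 1.796]
wrist_force: [0.1, 0.2, 0.9]
width: 0.0421
```

```bash
python3 - <<'E'
from h import *
im,d=robot.snapshot("wrist");cv2.imwrite("pics/w6.png",im[:,:,::-1])
to([.5608,-.185,.375],1.7935)
E
```

```text
shift [-3.529 -0.787  0.031] turn [0.0024 0.0001 0.0016] rows 8.671766201562043 0.036577991139860655
```

View pics/w6.png

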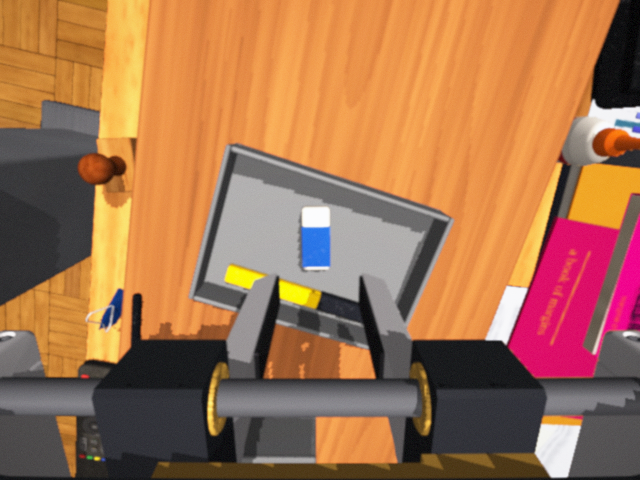

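{"fn": "move_arm", "kwargs": {"increments": [[[0.45,-0.2,-0.05,0,0,0,0],[0.45,-0.5,-0.12,0,0,0,0],[0.45,-0.8,-0.2,0,0,0,0],[0.45,-0.9,-0.2,0,0,0,0]]]}}

```text
time: 8.98
tool_pos: [0.5586, 0.0815, 0.3737]
ee_rot: [-3.136, 0.001, 1.793]
wrist_force: [0.1, -0.5, -0.8]
width: 0.0421
```

{"fn": "move_arm", "kwargs": {"increments": [[[0.45,-0.3,-0.05,0,0,0,0],[0.45,-0.6,-0.12,0,0,0,0],[0.45,-0.88,-0.2,0,0,0,0],[0.45,-0.88,-0.2,0,0,0,0]]]}}

```text
time: 9.32
tool_pos: [0.5592, -0.0097, 0.3741]
ee_rot: [-3.137, 0.001, 1.791]
wrist_force: [-0.4, -0.2, 0.3]
width: 0.0421
```

{"fn": "move_arm", "kwargs": {"increments": [[[0.45,-0.3,-0.05,0,0,0,0],[0.45,-0.6,-0.12,0,0,0,0],[0.45,-0.88,-0.2,0,0,0,0],[0.45,-0.88,-0.2,0,0,0,0]]]}}

```text
time: 9.65
tool_pos: [0.5594, -0.0994, 0.3744]
ee_rot: [-3.138, 0.0, 1.791]
wrist_force: [-0.4, 0.8, 0.0]
width: 0.0422
```

{"fn": "move_arm", "kwargs": {"increments": [[[0.45,-0.3,-0.05,0,0,0,0],[0.45,-0.6,-0.12,0,0,0,0],[0.45,-0.87,-0.19,0,0,0,0],[0.45,-0.87,-0.19,0,0,0,0],[0.45,-0.87,-0.19,0,0,0,0]]]}}

```text
time: 10.07
tool_pos: [0.5606, -0.1852, 0.3748]
ee_rot: [-3.14, -0.003, 1.795]
wrist_force: [0.2, 0.1, 0.1]
width: 0.0421
```

```bash
python3 - <<'E'
from h import *
p=robot.camera_params("wrist")
im,d=robot.snapshot("wrist");im=im[:,:,::-1].copy();cv2.imwrite("pics/w7.png",im)
hsv=cv2.cvtColor(im,cv2.COLOR_BGR2HSV);H,S,V=[hsv[...,i].astype(int) for i in range(3)]
wood=(H>8)&(H<32)&(S>70)&(V>90);L=[]
for y in range(110,270,5):
    xs=np.where(wood[y,270:370])[0]+270
    if len(xs)>10: L.append((y,xs.min()-.5,xs.max()+.5))
L=np.array(L);F=[]
for k in (1,2):
    q=plane(p,np.c_[L[:,k],L[:,0]],.084); f=np.polyfit(q[:,1],q[:,0],1);F.append(f);print(f,np.arctan(-f[0]),np.abs(np.polyval(f,q[:,1])-q[:,0]).max())
f=np.mean(F,0);x=np.polyval(f,-.185);print(x)
to([x,-.185,.30],np.pi/2+np.arctan(-f[0]))
E
```

```text
[-0.22347274  0.50538038] 0.21986029554203695 0.0005308572438168513
[-0.22608339  0.53216252] 0.22234539370577613 0.0003853084976893628
0.560355393845019
shift [-0.008 -0.003  0.752] turn [-0.0009 -0.0017  0.0027] rows 1.803610729971914 0.04179502924246567
```

View pics/w7.png

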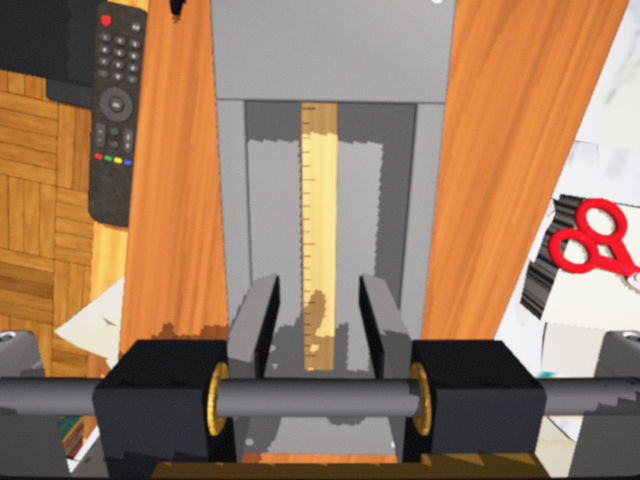

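{"fn": "move_arm", "kwargs": {"increments": [[[0.45,-0.008,0,0.2,0,0,0],[0.45,-0.008,0,0.45,0,0,0],[0.45,-0.008,0,0.7,0,0,0],[0.45,-0.008,0,0.85,0,0,0],[0.45,-0.008,0,0.93,0,0,0],[0.45,-0.008,0,0.95,0,0,0],[0.45,-0.008,0,0.95,0,0,0],[0.45,-0.008,0,0.95,0,0,0]]]}}

```text
time: 10.78
tool_pos: [0.5611, -0.1854, 0.283]
ee_rot: [3.14, 0.001, 1.797]
wrist_force: [-0.3, -0.6, -0.7]
width: 0.0422
```

{"fn": "move_arm", "kwargs": {"increments": [[[0.45,0,-0.008,0.03,0,0,0],[0.45,0,-0.008,0.055,0,0,0],[0.45,0,-0.008,0.055,0,0,0],[0.45,0,-0.008,0.055,0,0,0]]]}}

```text
time: 11.12
tool_pos: [0.5598, -0.1862, 0.2764]
ee_rot: [3.141, 0.0, 1.796]
wrist_force: [-0.4, 0.5, 0.7]
width: 0.0421
```

{"fn": "move_arm", "kwargs": {"increments": [[[0.1,0,0,0,0,0,0],[0.1,0,0,0,0,0,0],[0.1,0,0,0,0,0,0],[0.1,0,0,0,0,0,0],[0.1,0,0,0,0,0,0],[0.1,0,0,0,0,0,0],[0.1,0,0,0,0,0,0]]]}}

```text
time: 11.7
tool_pos: [0.5599, -0.1862, 0.2763]
ee_rot: [3.141, 0.0, 1.796]
wrist_force: [-0.4, 0.1, 1.2]
width: 0.0257
```

The ruler is gripped at 25.7 mm. Lifting 8 mm, then sliding 28 mm towards the box's -y end.

{"fn": "move_arm", "kwargs": {"increments": [[[0.1,0,0,-0.04,0,0,0],[0.1,0,0,-0.08,0,0,0],[0.1,-0.1,0,-0.08,0,0,0],[0.1,-0.2,0,-0.08,0,0,0],[0.1,-0.28,0,-0.08,0,0,0],[0.1,-0.28,0,-0.08,0,0,0],[0.1,-0.28,0,-0.08,0,0,0]]]}}

```text
time: 12.28
tool_pos: [0.5661, -0.2144, 0.2838]
ee_rot: [-3.141, -0.0, 1.795]
wrist_force: [0.8, 0.6, 0.3]
width: 0.0254
```

```bash
python3 - <<'E'
from h import *
im,d=robot.snapshot("wrist");im=im[:,:,::-1].copy();cv2.imwrite("pics/w8.png",im)
E
```

```text
(no output)
```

View pics/w8.png

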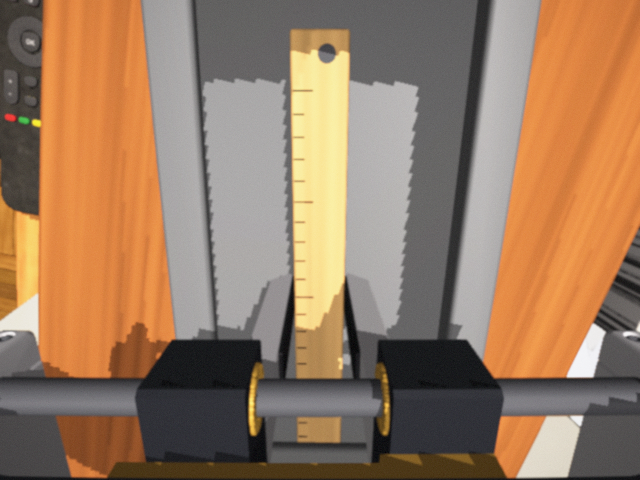

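```bash
python3 - <<'E'
from h import *
p=robot.camera_params("wrist")
A=plane(p,[[320,29.5]],.092)[0];print(A)
yb=np.array([-np.sin(.213),np.cos(.213)])
for c in ([.5664,-.1845],[.5593,-.185]): print((A[:2]-c)@yb)
g=robot.get_obs()['tool_pos'];u=np.array([-np.sin(.2227),np.cos(.2227)]);print((A[:2]-g[:2])@u, (g[:2]-[.563,-.185])@yb)
E
```

```text
[ 0.53947764 -0.09411856  0.092     ]
0.09403012474689217
0.09301793465845155
0.12269178580729237 -0.02889131513297171
```

```bash
python3 - <<'E'
from h import *
o=robot.get_obs();t0=np.array(o['tool_pos']);print(t0)
# local frame: X = tool x (along ruler to A), Z = tool z (down); tool origin at 0
zt=.1973; G0=np.array([0,zt])           # current grip in tool frame (x,z)
gh=t0[2]-zt; print('grip height',gh)
for th in (5,10,15,20):
    a=np.radians(th)
    s=-.004
    hB=.0845-.0035*th/20     # B mid height
    G=np.array([s-.1173+.1173*np.cos(a), gh-(hB+.1173*np.sin(a))+zt])
    # tool z axis after rot about +y by a: (sin a, cos a)
    T=G-zt*np.array([np.sin(a),np.cos(a)])
    print(th,'dx,dz',(T/.1).round(3),'ry',round(th/90,4),'A',hB+.24*np.sin(a))
E
```

```text
[ 0.56603382 -0.21390317  0.28375008]
grip height 0.08645008234223597
5 dx,dz [-0.216 -0.066] ry 0.0556 A 0.10454237825943796
10 dx,dz [-0.4   -0.137] ry 0.1111 A 0.12442556264006328
15 dx,dz [-0.591 -0.191] ry 0.1667 A 0.14399157082460498
20 dx,dz [-0.786 -0.228] ry 0.2222 A 0.1630848343981605
```

{"fn": "move_arm", "kwargs": {"increments": [[[0.1,-0.04,0,0,0,0,0],[0.1,-0.13,0,-0.035,0,0.028,0],[0.1,-0.216,0,-0.066,0,0.056,0],[0.1,-0.31,0,-0.1,0,0.083,0],[0.1,-0.4,0,-0.137,0,0.111,0],[0.1,-0.495,0,-0.165,0,0.139,0],[0.1,-0.59,0,-0.191,0,0.167,0],[0.1,-0.59,0,-0.191,0,0.167,0]]]}}

```text
time: 13.0
tool_pos: [0.5795, -0.2728, 0.3033]
ee_rot: [3.141, -0.262, 1.794]
wrist_force: [-0.7, -0.5, -1.0]
width: 0.026
```

```bash
python3 - <<'E'
from h import *
o=robot.get_obs();print(o['tool_pos'],o['ee_rot'],o['wrist_force'],o['joint_positions'])
R=Rn.from_euler('xyz',o['ee_rot']).as_matrix();G=o['tool_pos']+R[:,2]*.1973
print('A',G+R[:,0]*.1227,'B',G-R[:,0]*.1173, np.degrees(np.arcsin(R[2,0])))
im,d=robot.snapshot("wrist");cv2.imwrite("pics/w9.png",im[:,:,::-1])
im,d=robot.snapshot("scene");cv2.imwrite("pics/s9.png",cv2.resize(im[150:330,180:420,::-1],None,fx=3,fy=3))
E
```

```text
[ 0.57945345 -0.27284073  0.30328491] [ 3.14132852 -0.26193921  1.79426854] [-0.66251568 -0.54407739 -1.02265531] [-0.57172855  0.38184435  1.22713967  0.18455153  1.71903726 -0.78494264]
A [ 0.54191665 -0.10744034  0.14448856] B [ 0.59329043 -0.33348954  0.08233957] 15.008011409385292
```

View pics/w9.png

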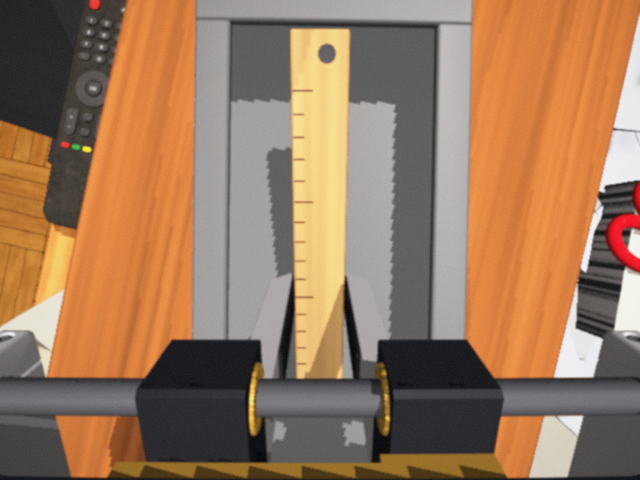

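View pics/s9.png

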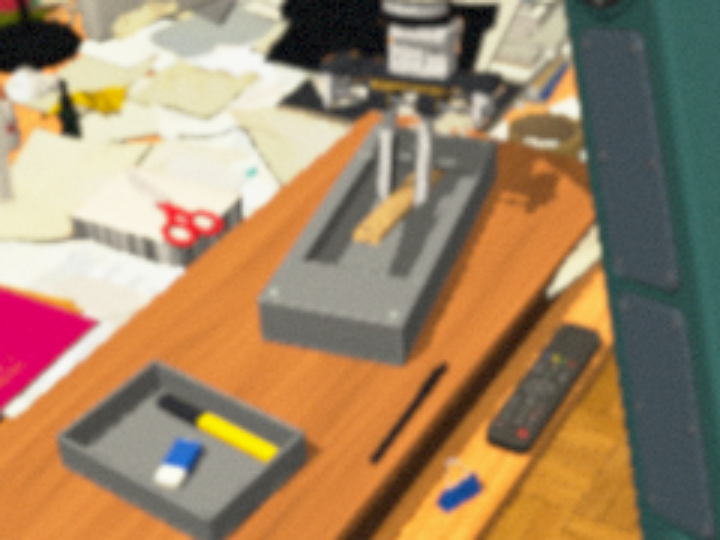

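The wrist view shows end A free of the cover, below the mouth edge at row ~20. Its height from the arm pose is 0.1445 m, and the ruler hasn't slipped in the grip. Tilting 5° more.

{"fn": "move_arm", "kwargs": {"increments": [[[0.1,-0.088,0,-0.048,0,0.028,0],[0.1,-0.176,0,-0.095,0,0.056,0],[0.1,-0.176,0,-0.095,0,0.056,0],[0.1,-0.176,0,-0.095,0,0.056,0],[0.1,-0.176,0,-0.095,0,0.056,0],[0.1,-0.176,0,-0.095,0,0.056,0]]]}}

```text
time: 13.6
tool_pos: [0.5836, -0.2889, 0.3079]
ee_rot: [-3.141, -0.35, 1.797]
wrist_force: [0.0, -0.4, -1.0]
width: 0.0255
```

```bash
cat >> h.py <<'E'
def ends():
    o=robot.get_obs()
    R=Rn.from_euler('xyz',o['ee_rot']).as_matrix();G=o['tool_pos']+R[:,2]*.1973
    print('A',(G+R[:,0]*.1227).round(4),'B',(G-R[:,0]*.1173).round(4), np.degrees(np.arcsin(R[2,0])),o['wrist_force'].round(1),o['width'])
E
python3 - <<'E'
from h import *
ends()
im,d=robot.snapshot("wrist");cv2.imwrite("pics/w10.png",im[:,:,::-1])
E
```

```text
A [ 0.5425 -0.1107  0.1646] B [ 0.5931 -0.3305  0.0823] 20.03529038035914 [ 0.  -0.4 -1. ] 0.025521811593584638
```

View pics/w10.png

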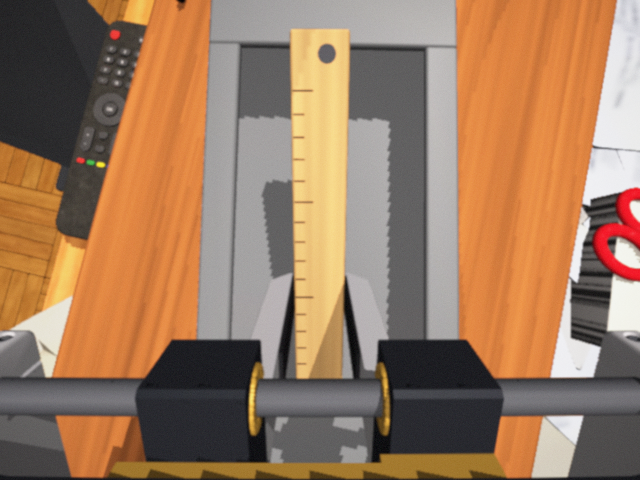

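End A is now at 0.165 m and end B at 0.082 m, still under the cover. Drawing the ruler 75 mm out along its own axis.

{"fn": "move_arm", "kwargs": {"increments": [[[0.1,0.12,0,0,0,0,0],[0.1,0.24,0,0,0,0,0],[0.1,0.36,0,0,0,0,0],[0.1,0.48,0,0,0,0,0],[0.1,0.6,0,0,0,0,0],[0.1,0.75,0,0,0,0,0],[0.1,0.75,0,0,0,0,0],[0.1,0.75,0,0,0,0,0]]]}}

```text
time: 14.32
tool_pos: [0.5678, -0.2202, 0.3346]
ee_rot: [3.14, -0.349, 1.798]
wrist_force: [1.1, 0.1, -0.0]
width: 0.0257
```

```bash
python3 - <<'E'
from h import *
ends()
im,d=robot.snapshot("wrist");cv2.imwrite("pics/w11.png",im[:,:,::-1])
im,d=robot.snapshot("scene");cv2.imwrite("pics/s11.png",cv2.resize(im[150:330,180:420,::-1],None,fx=3,fy=3))
E
```

```text
A [ 0.5269 -0.0421  0.1911] B [ 0.5777 -0.2618  0.1091] 19.982695498009484 [ 1.1  0.1 -0. ] 0.025662926178793333
```

View pics/s11.png

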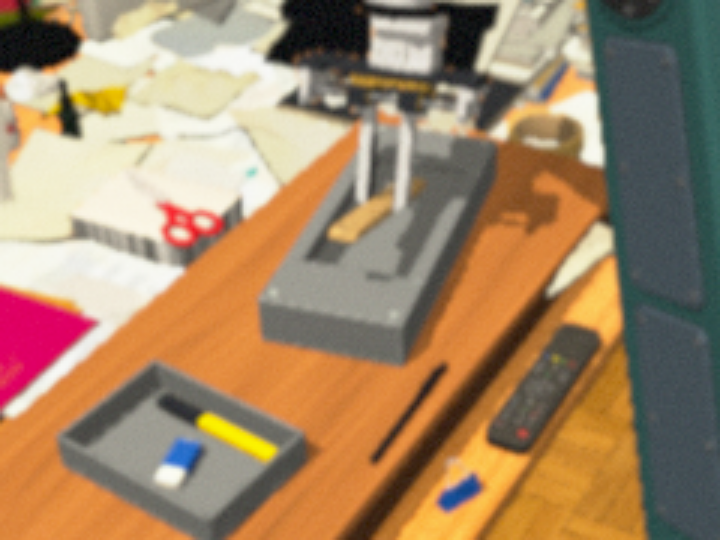

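View pics/w11.png

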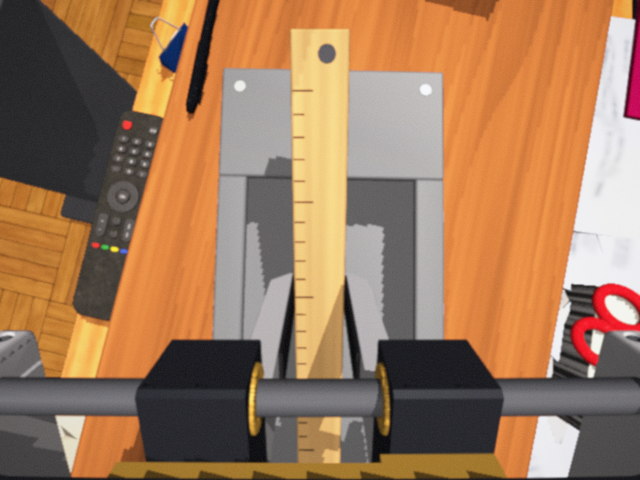

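Both ends clear the mouth: B is about 22 mm inside its -y edge in the wrist-pose estimate. Lifting straight up, then levelling.

{"fn": "move_arm", "kwargs": {"increments": [[[0.1,0.05,0,-0.14,0,0,0],[0.1,0.1,0,-0.28,0,0,0],[0.1,0.15,0,-0.42,0,0,0],[0.1,0.205,0,-0.56,0,0,0],[0.1,0.255,0,-0.7,0,0,0],[0.1,0.305,0,-0.84,0,0,0],[0.1,0.342,0,-0.94,0,0,0],[0.1,0.342,0,-0.94,0,0,0]]]}}

```text
time: 15.08
tool_pos: [0.568, -0.222, 0.4362]
ee_rot: [3.138, -0.347, 1.797]
wrist_force: [-0.9, -1.2, -0.5]
width: 0.0259
```

{"fn": "move_arm", "kwargs": {"increments": [[[0.1,0.03,0,-0.08,0,-0.02,0],[0.1,0.06,0,-0.15,0,-0.05,0],[0.1,0.1,0,-0.22,0,-0.08,0],[0.1,0.1,0,-0.22,0,-0.12,0],[0.1,0.1,0,-0.22,0,-0.16,0],[0.1,0.1,0,-0.22,0,-0.2,0],[0.1,0.1,0,-0.22,0,-0.22,0],[0.1,0.1,0,-0.22,0,-0.22,0]]]}}

```text
time: 15.75
tool_pos: [0.5674, -0.2191, 0.4573]
ee_rot: [-3.141, -0.004, 1.797]
wrist_force: [-0.6, 0.5, 0.2]
width: 0.0253
```

```bash
python3 - <<'E'
from h import *
ends()
im,d=robot.snapshot("wrist");cv2.imwrite("pics/w12.png",im[:,:,::-1])
im,d=robot.snapshot("scene");cv2.imwrite("pics/s12.png",cv2.resize(im[90:330,140:460,::-1],None,fx=2.4,fy=2.4))
E
```

```text
A [ 0.5396 -0.0987  0.2605] B [ 0.5934 -0.3326  0.2595] 0.2389550280322391 [-0.6  0.5  0.2] 0.025282217747395738
```

View pics/s12.png

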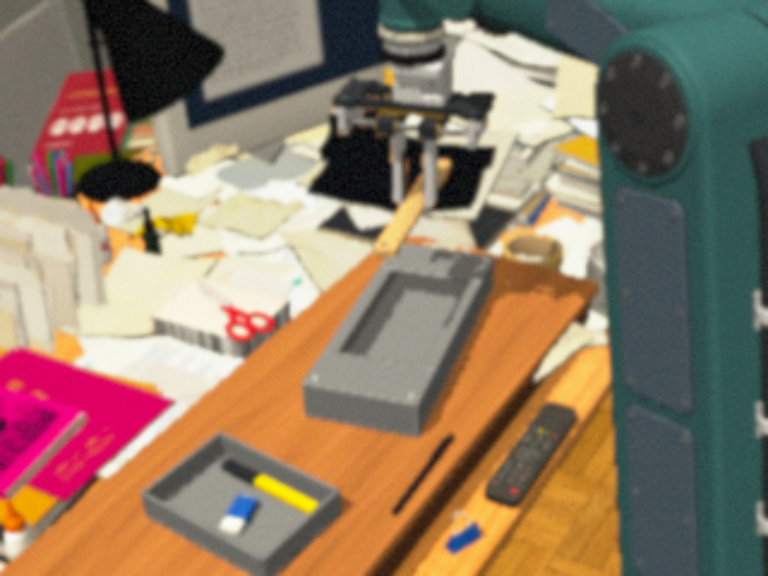

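View pics/w12.png

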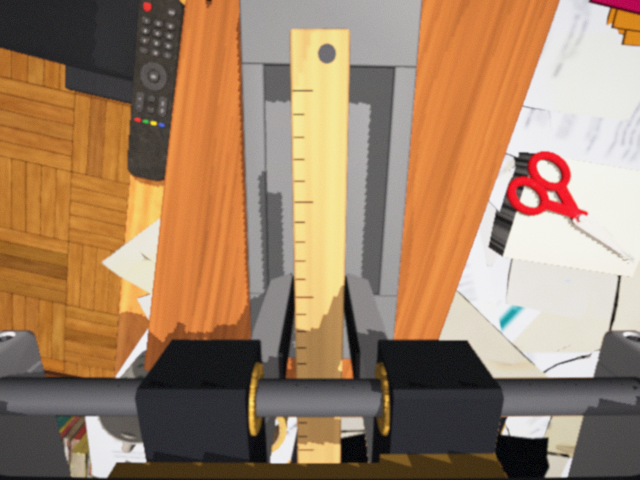

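The ruler is level in the air with both ends near 0.26 m, the box is empty and the eraser is in the tray. Letting it settle, then handing in.

{"fn": "move_arm", "kwargs": {"increments": [[[0.1,0,0,0,0,0,0],[0.1,0,0,0,0,0,0],[0.1,0,0,0,0,0,0],[0.1,0,0,0,0,0,0],[0.1,0,0,0,0,0,0],[0.1,0,0,0,0,0,0]]]}}

```text
time: 16.35
tool_pos: [0.5675, -0.2197, 0.4577]
ee_rot: [-3.142, -0.005, 1.796]
wrist_force: [0.2, -0.1, 0.6]
width: 0.0256
```

```bash
python3 - <<'E'
from h import *
ends(); print(abs(robot.get_obs()['qvel']).max())
print(robot.close_job())
E
```

```text
A [ 0.5399 -0.0992  0.261 ] B [ 0.5935 -0.3331  0.2599] 0.27345659058273086 [ 0.2 -0.1  0.6] 0.025609276114733855
0.0026141287924482956
the job is handed in; nothing more can be done
None
```

I put the eraser in the tray, drew the ruler out of the box, and handed the job in at about 16.4 s. The gripper was still holding the ruler level in the air. `close_job()` reports no verdict.

- **Eraser:** the last scene picture shows it lying free in the tray, beside the highlighter.
- **Drawing out the ruler:** I slid it towards the box's -y end and tilted it 20°. By arm pose, end A was then at 0.165 m with end B still under the cover at 0.082 m. I pulled it out along its own axis, lifted it and levelled it.
- **Final hold:** both ends were at about 0.26 m by arm pose, and the arm was practically still. The jaw opening of 25.6 mm matches the ruler's width. The ruler looks the same in every wrist picture since the tilt, so it has not slipped in the grip.
- **Bystanders:** the arm worked well away from the mug, stamp, tape and remote, and I saw no contact. I did not measure their positions again at the end.

No check failed or disagreed. The ruler's end heights are worked out from the arm pose and one camera reading of end A, so they may be a few millimetres off.

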